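Set the bench air regulator and pull its knob out to lock

ROBOT

A 7-joint arm with a two-finger parallel gripper is mounted at the origin on a cart in front of the work surface, level with it; the furniture and walls round the work are solid. World frame = base frame: x ahead of the robot, y to its left, z up, the work surface at z = 0. Lengths are in mm, angles in rad, forces in N, time in s.
With the tool pointing down it reaches from about 350 to 900 mm from the base axis. Payload 19.9 kg.
Tool frame: the origin (TCP) lies on the centre line of the jaws, within the pads' length; the fingertips stand 14 mm ahead of it and the grasp point (between the pads) lies 5 mm behind it (robot.tip_extent is the distance from the TCP to the fingertips, in mm); z points along the fingers, y is the direction in which the jaws open and shut (so a half turn about z gives the same grasp; the last joint's range is limited). The gripper opens to 85 mm and grips with 20 to 120 N. Pads are 22 mm wide; open, the fingers measure 114 mm over their backs; the gripper's body (76 mm by 85 mm) begins 54 mm behind the grasp point. The pads swing forward as they close: fully open they stand 13 mm farther back than shut.
Start: joints at [-0.042, 0.417, -0.01, 1.614, 0.005, 1.111, -0.053], TCP at [624.979, 0.002, 208.96] pointing down, gripper open.
Joint ranges: [-2.81, 2.81], [-0.39, 2.02], [-1.27, 1.25], [0.06, 2.57], [-1.19, 4.33], [0.19, 2], [-2.82, 2.82]. Speed limits (rad/s): [1.89, 1.89, 2.39, 2.39, 3.01, 3.01, 3.01].

INTERFACE

Orientations are given as a unit quaternion [x, y, z, w].
In Python, from workcell import robot gives the robot as it stands.
- The arm moves only by the shell command python3 -m handwheel 'ROWS' [FORCE]. ROWS is JSON, one flat list of numbers, 7 for each row, row after row: the shift along the tool's x, y, z in cm, then the turn, a rotation vector about the tool's x, y, z in degrees, then the closure, from 0 (fully open) to 1 (shut). A call has 1 to 20 rows; each row shifts and turns the commanded pose from where the row before left it, along the tool's axes as they then stand; what a row does not reach is not made up. A row lasts 1/12 s, in which the tool goes at most 41.7 mm and 7.16 degrees, less where a joint would pass 70% of its speed; a pose out of reach is approached as far as the arm can. A call with a gripper value outside its range is refused whole. The fingers move at their own pace and stop on an object; FORCE is the grip in N (left out, the last holds). Time passes only in rows, so rows that do not move let the fingers close. It gives the time, the measured TCP pose, the force and the opening at its end, in the units of the state.
- robot.get_state(): the state, without advancing time (a new reading comes with each control period).
- robot.snapshot(name): name is "scene" or "side" or "wrist"; returns a dict with "color" (400x640x3 uint8, blue, green, red), "mtx" (3x3 intrinsics, pixels), "rvec" (rotation vector, rad) and "tvec" (3), from world to camera coordinates, as OpenCV has them; the wrist camera has in their place "T_tool_cam" (4x4, takes a point from camera to tool coordinates, whose origin is the TCP and whose axes are the flange's). Camera axes: x right, y down, z forward; pixel columns grow to the right and rows downward; lengths in mm; the calibration is good to about 2 mm. A picture is of the moment at which its call begins: read the wrist's pose just before it. There is no depth.
- robot.close_job(): hands the job in, once; it reports no verdict.
Trained networks look in the newest picture that a camera, given by its name, has taken for a name from the list of things; names that differ only in an ending like _2 or _b are one class to them, and where a whole thing is asked for, a point or a joint stands for the part that bears it (a point fixed in the world has none). Each returns a list of dicts, best first, with "confidence" (0 to 1); they miss things now and then, are a little off and sometimes report something else, mostly with a low value. They report only what shows in the picture. A call takes as long as a camera call.
- robot.spot_in(camera, target): "centre" ([column, row] as shares, 0 to 1, of the picture: columns of its width, rows of its height, amid what is visible of it).
- robot.spot_point(camera, target): "centre" ([column, row] as shares, 0 to 1, of the picture: columns of its width, rows of its height: a listed point, or the origin of a listed thing).
The state is a dict: "time_s": time; "joint_pos": joint angles; "qd": joint speeds; "effort": joint torques, N m; "ee_pos": TCP position; "tcp_rot": TCP orientation; "contact_force": force on the tool from outside, world axes, zero at the start; "wrist_torque": the same for the moment, N m; "gripper_width": finger opening in mm.
Only numpy, scipy, OpenCV 4.12 (cv2) and the standard library are available. Lean on these libraries where they do the work, as an engineer would, in place of code of your own. Each camera call takes 0.05 s, during which the arm holds its last target. There are 200 camera calls.

TASK

Turn the knob of the bench air regulator until its pointer stands over the raised set band, then gently pull the knob straight out until it is fully out and locked, and let go. It locks only at a catch that lies somewhere to either side of the band's middle and has to be felt for: never wrench the knob against it, and leave the things standing around undisturbed.

Things in the scene. Friction and masses are not known exactly. Their poses are not given: they have to be found in the camera images.
- regulator: Bench air regulator, fixed to the worktop: steel foot 120 x 100 x 8 mm, grey square body, round bonnet 86 mm across with its top 50 mm above the worktop, a small gauge at its front (-x), a brass hose port on either side. Origin: centre of the foot's underside, on the knob's axis. The knob turns about +z (straight up) and pulls out along +z.
- index_ring: Black ring, 77 mm across, on the bonnet round the knob; set differently each time, not turned by hand. Origin on the knob's axis at the foot's underside; +x points to the middle of the set band. It carries a hidden catch ring with 16 slots 22.5 degrees apart. Two slots are under the band, one 0.09 to 0.30 rad to each side of its middle, differing each time, not to be seen; either will do.
- band_mid (a point): Middle of the raised set band on the index ring, 35 mm from the knob's axis, 55 mm above the worktop. The band is a plain aluminium arc, radius 32 to 38 mm, 4 mm high, reaching 0.35 rad (20 degrees) to either side of this point.
- spindle: Hidden turning spindle that carries the knob and a catch pin (30 mm off the axis). Origin on the knob's axis at the foot's underside; +x points along the knob's pointer. Turning takes about 0.08 N m. It starts with the pointer counterclockwise (seen from above) of the band's middle by 0.5 to 1.05 rad. End stops: over 0.5 rad past the band's middle, and over 0.8 rad behind the start.
- knob_grip (a point): Point on the knob's axis at the height to grip, 80 mm above the worktop with the knob in (as it starts). The knob is a grey fluted cylinder, 39 mm in diameter, from 57.5 to 97.5 mm above the worktop, on a skirt 51 mm across whose top is at 57.5 mm.
- pointer_tip (a point): Tip of the pointer, a nose 4 mm wide with a white line on the edge of the knob's skirt, 31 mm from the knob's axis, 55 mm above the worktop with the knob in. A black line on the knob's aluminium top, from its centre outward, points the same way.
- jar: Bystander: small sample jar with screw lid, 49 mm across, 58 mm high; origin at the centre of its underside.
- level: Bystander: wooden spirit level block 18 x 70 x 20 mm; origin at the centre of its underside.
- timer: Bystander: flat round stopwatch 73 x 58 x 14 mm; origin at the centre of its underside.
- dropper: Bystander: dropper bottle, 39 mm across, 109 mm high; origin at the centre of its underside.
- knob_top (a point): Centre of the knob's top, 97.5 mm above the worktop with the knob in. Pulling: the knob rides on its sleeve over a spring of 1.5 N per mm with 8 mm of give. With no slot over the pin, the pin meets the ring after 1 mm and then only the spring gives (5 mm of lift: about 6 N); let go, it sinks back. More than 22 N between pin and ring spoils the catch, so search with a pull of 5 to 10 N.
- knob: The knob; origin on its axis, at the worktop's height with the knob in; +x to its pointer. Turned slowly under a light pull, its pin springs up into a slot once within 0.03 rad: the pull drops to about 3 N (sliding friction), turning on is blocked (0.65 N m puts 22 N on the pin: do not). Drawn on, it rises 11 mm in all to a firm stop, then the spring stretches; let go there, it stays out, locked.

How it is judged (in metres and radians):
At the end, for the whole second after the job is handed in: The knob is at rest, out by at least 8.8 mm of its 11 mm travel, with its pointer inside the set band (at most about 0.39 rad, the band's end and the nose's width, from its middle), so that its turning is locked in a slot under the band (z of knob_grip in the frame of regulator above 0.0888 m and x of pointer_tip in the frame of index_ring above 0.0286 m and angular speed of spindle below 0.05 rad/s); the robot touches nothing.
It fails at once if the knob is wrenched: more than 22 N between the catch pin and the catch ring (contact force between spindle and index_ring above 22 N).
It fails at once if a bystander is pushed more than 30 mm from its place or tipped over (distance of any of jar, level, timer, dropper from where it was at the start of the episode above 0.03 m or angle between any of dropper, jar's own z axis and vertical above 0.6 rad).
It also fails if it takes over 51 s, if anything falls off the work surface, if the arm or the gripper's body presses on something with over 40 N, if the wrist force passes 120 N, or if a joint passes its speed limit or range.

## Working session

There is one attempt and no reset: what is moved stays moved. The work goes in short steps, Python scripts to look and compute and a shell command to move; the robot and the scene stay as the last step left them, time stands still between calls to the robot, and variables do not carry over. Pictures are saved under pics/ and viewed, about 8 in all and at most 12, crops included, and the job is handed in when it is done.

```bash
mkdir -p pics; ls; cat > h.py <<'E'
import numpy as np, cv2
from workcell import robot
from scipy.spatial.transform import Rotation as R
def cam(name):
    s=robot.get_state(); p=robot.snapshot(name)
    K=np.array(p["mtx"])
    if name=="wrist":
        T=np.eye(4);T[:3,:3]=R.from_quat(s["tcp_rot"]).as_matrix();T[:3,3]=s["ee_pos"]
        W=T@np.array(p["T_tool_cam"]); Rc=W[:3,:3]; o=W[:3,3]
    else:
        r=cv2.Rodrigues(np.array(p["rvec"],float))[0]; Rc=r.T; o=-r.T@np.array(p["tvec"],float).ravel()
    return p["color"],K,Rc,o
def toz(c,K,Rc,o,z):
    d=Rc@np.linalg.inv(K)@np.array([c[0]*640,c[1]*400,1]); return o+d*(z-o[2])/d[2]
def px(P,K,Rc,o):
    q=K@(Rc.T@(np.array(P)-o)); return q[:2]/q[2]
E
python3 - <<'E'
from h import *
for n in("scene","side","wrist"):
    im,K,Rc,o=cam(n); cv2.imwrite(f"pics/{n}0.png",im)
    for t,z in(("knob_top",97.5),("knob_grip",80),("pointer_tip",55),("band_mid",55),("jar",0),("level",0),("timer",0),("dropper",0)):
        for d in robot.spot_point(n,t)[:1]:
            print(n,t,round(d["confidence"],2),np.round(np.array(d["centre"])*[640,400]),np.round(toz(d["centre"],K,Rc,o,z)))
print(robot.get_state())
E
```

```text
pics
scene knob_top 0.7 [384. 153.] [472. -85.  98.]
scene knob_grip 0.69 [380. 167.] [464. -69.  80.]
scene pointer_tip 0.62 [365. 173.] [485. -53.  55.]
scene band_mid 0.67 [362. 166.] [502. -61.  55.]
scene jar 0.62 [393. 149.] [ 534. -178.    0.]
scene level 0.88 [426. 206.] [ 384. -124.    0.]
scene timer 0.88 [354. 246.] [400.  43.   0.]
scene dropper 0.69 [313. 201.] [526.  39.   0.]
side knob_top 0.84 [347. 159.] [472. -73.  98.]
side knob_grip 0.91 [348. 168.] [469. -67.  80.]
side pointer_tip 0.84 [338. 181.] [488. -52.  55.]
side band_mid 0.72 [334. 175.] [501. -71.  55.]
side jar 0.74 [323. 167.] [ 544. -190.    0.]
side level 0.71 [388. 188.] [ 382. -117.    0.]
side timer 0.93 [381. 232.] [389.  41.   0.]
side dropper 0.8 [313. 227.] [530.  41.   0.]
wrist knob_top 0.76 [148. 268.] [472. -71.  98.]
wrist knob_grip 0.7 [153. 264.] [468. -77.  80.]
wrist pointer_tip 0.88 [181. 226.] [488. -49.  55.]
wrist band_mid 0.62 [198. 239.] [503. -62.  55.]
wrist jar 0.56 [255. 309.] [ 542. -183.    0.]
wrist level 0.63 [118. 263.] [ 383. -119.   -0.]
wrist timer 0.95 [104. 123.] [399.  44.   0.]
wrist dropper 0.62 [233. 126.] [533.  40.   0.]
{'time_s': 1.35, 'joint_pos': array([-0.04151022,  0.41741408, -0.01030895,  1.61356953,  0.00470146,
        1.11068554, -0.05298791]), 'qd': array([-0.00110964, -0.00058776,  0.00017367, -0.00185702, -0.00042509,
       -0.00130765,  0.00026851]), 'effort': array([ 3.68388492e-04, -8.64220476e+01,  6.78070262e-01, -4.35212302e+01,
        1.90965546e-02,  1.98424794e-03, -5.09179438e-05]), 'ee_pos': array([6.24999178e+02, 1.43979337e-02, 2.08964083e+02]), 'tcp_rot': array([ 7.07094725e-01,  7.07118836e-01, -3.06242685e-05, -5.18292920e-06]), 'contact_force': array([-1.08272557, -0.7284169 , -0.34434477]), 'wrist_torque': array([ 0.00630015,  0.01044035, -0.02253505]), 'gripper_width': 85.2289132535182}
```

View pics/wrist0.png

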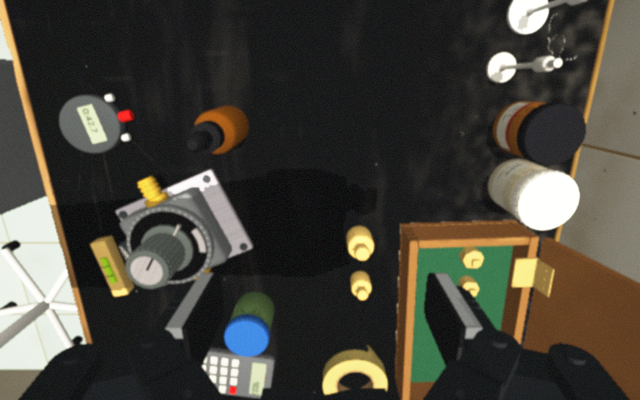

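The wrist view matches the networks: knob top is at about (148,268), pointer at (181,226) and the pale band arc at (198,240). The knob axis is near (470,-73), the pointer at about 50° and the band at about 17°. Next I move above the knob.

```bash
python3 -m handwheel '[-0.9,-1.95,0,0,0,0,0, -0.9,-1.95,0,0,0,0,0, -0.9,-1.95,0,0,0,0,0, -0.9,-1.95,0,0,0,0,0, -0.9,-1.95,0,0,0,0,0, -0.9,-1.95,0,0,0,0,0, -0.9,-1.95,0,0,0,0,0, -1.0,-1.85,0,0,0,0,0, 0,0,0,0,0,0,0, 0,0,0,0,0,0,0, 0,0,0,0,0,0,0]'
python3 - <<'E'
from h import *
n="wrist"; im,K,Rc,o=cam(n); cv2.imwrite("pics/wrist1.png",im); print(o)
for t,z in(("knob_top",97.5),("knob_grip",80),("pointer_tip",55),("band_mid",55)):
    for d in robot.spot_point(n,t)[:2]:
        print(n,t,round(d["confidence"],2),np.round(np.array(d["centre"])*[640,400]),np.round(toz(d["centre"],K,Rc,o,z),1))
E
```

```text
time_s: 2.27
ee_pos: [470.5, -72.7, 209.2]
tcp_rot: [0.707, 0.707, 0.0, 0.0]
contact_force: [0.8, -0.0, -0.2]
gripper_width: 85.7
[471.60474404  10.06042911 374.43606457]
wrist knob_top 0.56 [323. 191.] [471.7 -73.7  97.5]
wrist knob_grip 0.81 [321. 185.] [469.5 -73.4  80. ]
wrist pointer_tip 0.9 [342. 148.] [488.7 -45.9  55. ]
wrist band_mid 0.76 [357. 166.] [502.8 -61.9  55. ]
```

View pics/wrist1.png

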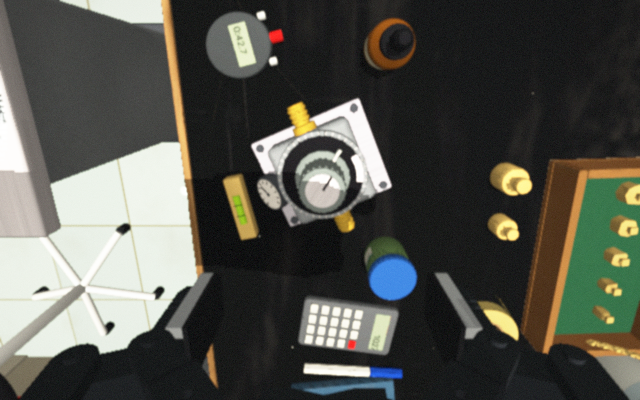

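```bash
python3 -m handwheel '[-0.1,0,2,0,0,0,0, 0,0,2,0,0,0,0, 0,0,2,0,0,0,0, 0,0,2,0,0,0,0, 0,0,2,0,0,0,0, 0,0,1.5,0,0,0,0, 0,0,1.0,0,0,0,0, 0,0,0.9,0,0,0,0, 0,0,0,0,0,0,0, 0,0,0,0,0,0,0]' 25
python3 -m handwheel '[0,0,0,0,0,0,1, 0,0,0,0,0,0,1, 0,0,0,0,0,0,1, 0,0,0,0,0,0,1, 0,0,0,0,0,0,1, 0,0,0,0,0,0,1, 0,0,0,0,0,0,1, 0,0,0,0,0,0,1]' 25
```

```text
time_s: 3.35
ee_pos: [470.1, -74.0, 75.1]
tcp_rot: [0.707, 0.707, -0.0, -0.0]
contact_force: [-0.3, 0.3, 1.0]
gripper_width: 85.3
time_s: 4.02
ee_pos: [470.0, -74.1, 75.2]
tcp_rot: [0.707, 0.707, 0.0, 0.0]
contact_force: [-0.7, -0.4, 2.3]
gripper_width: 0.2
```

```bash
python3 - <<'E'
from h import *
a=cam("side")[0]; b=cam("wrist")[0]
cv2.imwrite("pics/c2.png",np.vstack([cv2.resize(a[90:260,230:460],(800,590))[:300*2:1][:590]]))
cv2.imwrite("pics/w2.png",b)
print(robot.get_state()["gripper_width"])
E
```

```text
-0.1751659275545341
```

View pics/c2.png

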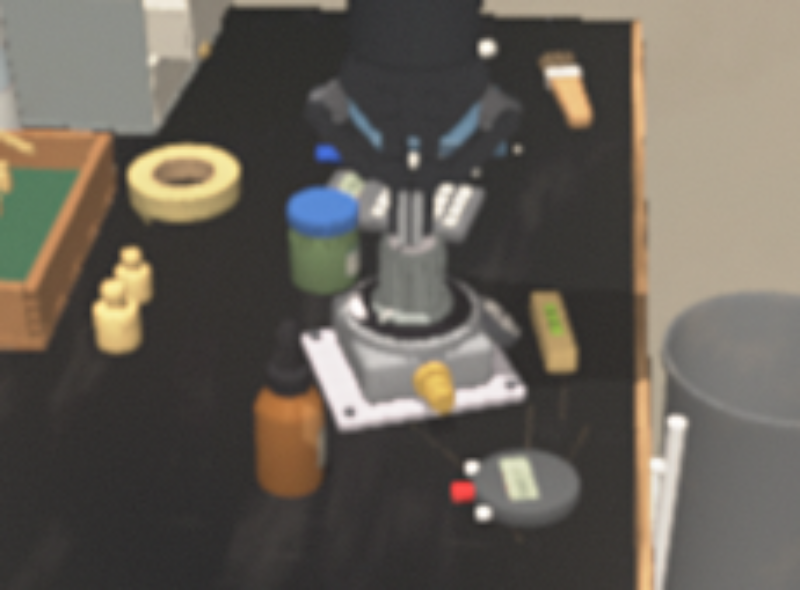

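View pics/w2.png

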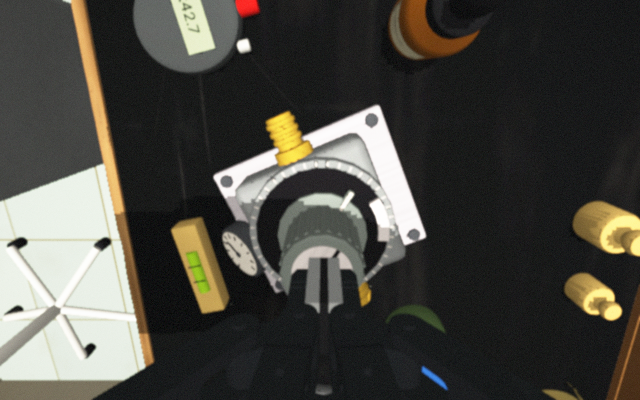

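The fingers shut either above or behind the knob (wrist view: tips end at about (325,260), over the knob top). I'll check this geometrically.

```bash
python3 - <<'E'
from h import *
s=robot.get_state(); e=s["ee_pos"]; print(robot.tip_extent, e)
im,K,Rc,o=cam("wrist")
for d in(-40,-20,0,14): print("wrist",d,np.round(px(e-[0,0,d],K,Rc,o)))
for t,z in(("knob_top",97.5),("pointer_tip",55),("band_mid",55)):
    for q in robot.spot_point("wrist",t)[:1]:
        print(t,q["confidence"],np.round(toz(q["centre"],K,Rc,o,z),1),np.array(q["centre"])*[640,400])
print("kt",px([470.5,-73.7,97.5],K,Rc,o))
im,K,Rc,o=cam("side")
for d in(-40,-20,0,14):
    u=px(e-[0,0,d],K,Rc,o); print("side",d,np.round(u),np.round((u-[230,90])*[800/230,590/170]))
u=px([470.5,-73.7,97.5],K,Rc,o);print("kt side crop",(u-[230,90])*[800/230,590/170])
u=px([470.5,-73.7,57.5],K,Rc,o);print("k bottom side crop",(u-[230,90])*[800/230,590/170])
E
```

```text
14.0 [470.18104995 -74.04190257  75.19360059]
wrist -40 [321. 297.]
wrist -20 [321. 272.]
wrist 0 [321. 252.]
wrist 14 [321. 241.]
pointer_tip 0.91 [485.4 -46.1  55. ] [349.12 189.12]
band_mid 0.79 [502.2 -60.9  55. ] [378.688 214.6  ]
kt [321.51022491 273.78097554]
side -40 [348. 151.] [411. 213.]
side -20 [348. 160.] [411. 242.]
side 0 [348. 168.] [410. 270.]
side 14 [348. 173.] [410. 289.]
kt side crop [410.31237775 238.93197891]
k bottom side crop [409.5732781  294.16431091]
```

```bash
python3 - <<'E'
from h import *
s=robot.get_state()
im,K,Rc,o=cam("wrist"); print(K,s["ee_pos"],s["contact_force"],s["gripper_width"])
e=s["ee_pos"]
for z in (14,1,-20,-36):
  for x in(-42.5,42.5):
    for y in(-11,11): print(z,x,y,np.round(px(e+[x,y,-z],K,Rc,o)))
a=cv2.imread("pics/w2.png")[200:400,240:400]; 
b=cv2.imread("pics/side0.png")[130:200,310:390]
cv2.imwrite("pics/c3.png",np.hstack([cv2.resize(a,(400,500),interpolation=2),cv2.resize(cam("side")[0][130:200,320:384],(400,500),interpolation=2)]))
E
```

```text
[[354.86530167   0.         323.46904087]
 [  0.         354.86530167 203.27409651]
 [  0.           0.           1.        ]] [470.25827557 -74.03805006  75.20020422] [-1.97203186 -0.26393669  5.88026218] -0.10415123952652598
14 -42.5 -11 [246. 259.]
14 -42.5 11 [243. 222.]
14 42.5 -11 [397. 259.]
14 42.5 11 [399. 222.]
1 -42.5 -11 [241. 270.]
1 -42.5 11 [237. 232.]
1 42.5 -11 [402. 270.]
1 42.5 11 [405. 232.]
-20 -42.5 -11 [231. 293.]
-20 -42.5 11 [227. 250.]
-20 42.5 -11 [411. 292.]
-20 42.5 11 [415. 250.]
-36 -42.5 -11 [222. 313.]
-36 -42.5 11 [217. 268.]
-36 42.5 -11 [420. 313.]
-36 42.5 11 [424. 268.]
```

View pics/c3.png

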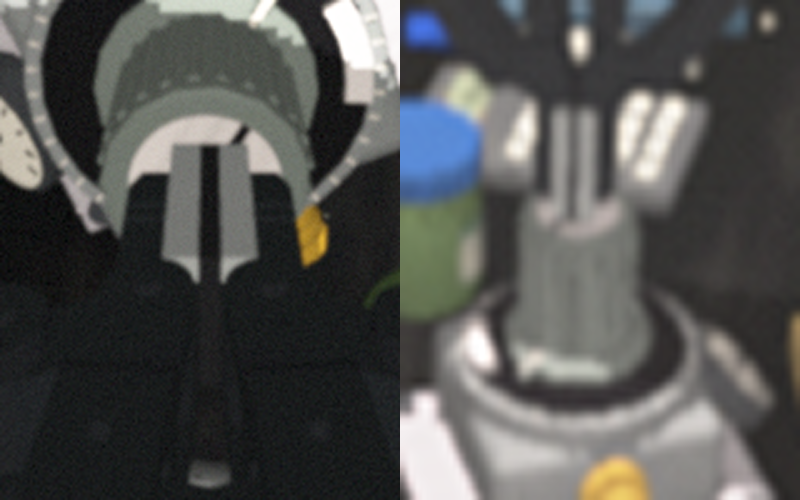

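The images settle it. The shut tips stand on the knob's top at z≈98, so the true fingertips lie about 37 mm behind where the TCP reading implies. The open tips in picture 2 agree with that. I'll raise, open, and descend to TCP z≈42, watching the force.

```bash
python3 -m handwheel '[0,0,-1,0,0,0,1, 0,0,-2,0,0,0,0, 0,0,0,0,0,0,0, 0,0,0,0,0,0,0, 0,0,0,0,0,0,0, 0,0,0,0,0,0,0, 0,0,0,0,0,0,0, 0,0,0,0,0,0,0]' 25
python3 -m handwheel '[0,0,1,0,0,0,0, 0,0,1,0,0,0,0, 0,0,1,0,0,0,0, 0,0,0.8,0,0,0,0, 0,0,0,0,0,0,0]'

```

```text
time_s: 5.13
ee_pos: [469.7, -73.9, 104.6]
tcp_rot: [0.707, 0.707, -0.0, -0.0]
contact_force: [0.5, -0.3, -0.7]
gripper_width: 83.1
time_s: 5.55
ee_pos: [468.8, -73.9, 64.8]
tcp_rot: [0.707, 0.707, -0.001, -0.001]
contact_force: [-0.3, -0.8, -0.4]
gripper_width: 85.3
```

```bash
python3 -m handwheel '[0,0,0.8,0,0,0,0, 0,0,0.7,0,0,0,0, 0,0,0.6,0,0,0,0, 0,0,0,0,0,0,0, 0,0,0,0,0,0,0]'
python3 -m handwheel '[0,0,0,0,0,0,1, 0,0,0,0,0,0,1, 0,0,0,0,0,0,1, 0,0,0,0,0,0,1, 0,0,0,0,0,0,1, 0,0,0,0,0,0,1, 0,0,0,0,0,0,1]' 25
```

```text
time_s: 5.97
ee_pos: [469.8, -74.0, 45.7]
tcp_rot: [0.707, 0.707, -0.0, -0.0]
contact_force: [-0.2, -0.7, -0.8]
gripper_width: 85.4
time_s: 6.55
ee_pos: [469.9, -74.0, 46.3]
tcp_rot: [0.707, 0.707, -0.0, 0.0]
contact_force: [-1.9, 0.2, 6.5]
gripper_width: 38.4
```

Gripped (38.4 mm). I'll turn 15° clockwise with no pull and then measure the pointer.

```bash
python3 -m handwheel '[0,0,0,0,0,3,1, 0,0,0,0,0,3,1, 0,0,0,0,0,3,1, 0,0,0,0,0,3,1, 0,0,0,0,0,3,1, 0,0,0,0,0,0,1, 0,0,0,0,0,0,1]'
cat > m.py <<'E'
from h import *
s=robot.get_state(); im,K,Rc,o=cam("wrist"); cv2.imwrite("pics/m%d.png"%(s["time_s"]*100),im)
c=np.array([470.5,-73.7]);a={}
for n in("wrist","side"):
  if n=="side": im,K,Rc,o=cam("side")
  for t in("pointer_tip","band_mid"):
    for q in robot.spot_point(n,t)[:1]:
        p=toz(q["centre"],K,Rc,o,55)[:2]-c; print(n,t,round(q["confidence"],2),np.round(p,1),"r",round(np.hypot(*p),1),"deg",round(np.degrees(np.arctan2(p[1],p[0])),1))
x=R.from_quat(s["tcp_rot"]).as_matrix()[:,0]; print("toolx deg",np.degrees(np.arctan2(x[1],x[0])),s["contact_force"],s["wrist_torque"],s["ee_pos"],s["gripper_width"])
E
python3 m.py
```

```text
time_s: 7.13
ee_pos: [469.8, -74.0, 46.3]
tcp_rot: [0.793, 0.609, -0.0, -0.0]
contact_force: [-3.1, -0.5, 6.3]
gripper_width: 37.9
wrist pointer_tip 0.78 [21.3 21.9] r 30.6 deg 45.9
side pointer_tip 0.85 [24.5 15.5] r 29.0 deg 32.4
side band_mid 0.83 [34.2  5.2] r 34.6 deg 8.6
toolx deg 74.97900858683292 [-3.0651999  -0.48126698  6.33176723] [ 0.02961462  0.81011137 -0.08336585] [469.8368016  -73.98601555  46.28836849] 37.93649627819647
```

```bash
python3 -m handwheel '[0,0,-0.1,0,0,2,1, 0,0,-0.1,0,0,0,1, 0,0,-0.1,0,0,0,1, 0,0,0,0,0,0,1]'
python3 -m handwheel '[0,0,-0.1,0,0,0,1, 0,0,-0.1,0,0,0,1, 0,0,0,0,0,0,1]'
```

```text
time_s: 7.77
ee_pos: [469.7, -74.0, 49.0]
tcp_rot: [0.804, 0.595, -0.0, -0.0]
contact_force: [-1.1, -0.3, -4.2]
gripper_width: 38.3
time_s: 8.02
ee_pos: [469.8, -74.0, 51.0]
tcp_rot: [0.804, 0.595, -0.0, -0.0]
contact_force: [-1.3, 0.5, -5.7]
gripper_width: 38.0
```

```bash
python3 -m handwheel '[0,0,-0.05,0,0,0,1, 0,0,0,0,0,0,1, 0,0,0,0,0,0.8,1, 0,0,0,0,0,0.8,1, 0,0,0,0,0,0.8,1, 0,0,0,0,0,0,1]' 20; python3 -c "
from h import *;print(robot.get_state()['wrist_torque'])"
```

```text
time_s: 8.52
ee_pos: [469.8, -73.9, 51.4]
tcp_rot: [0.817, 0.577, -0.0, -0.0]
contact_force: [-1.8, 0.2, -6.4]
gripper_width: 38.2
[-0.01906803  0.66467517  0.12420334]
```

```bash
python3 -m handwheel '[0,0,0,0,0,0.8,1, 0,0,0,0,0,0.8,1, 0,0,0,0,0,0.8,1, 0,0,0,0,0,0,1]'; python3 -c "
from h import *;print(robot.get_state()['wrist_torque'])"
```

```text
time_s: 8.85
ee_pos: [469.8, -74.0, 51.4]
tcp_rot: [0.828, 0.56, -0.0, -0.0]
contact_force: [-3.2, 0.4, -5.8]
gripper_width: 37.9
[0.07482704 0.94057199 0.04855154]
```

```bash
python3 -m handwheel '[0,0,0,0,0,0.8,1, 0,0,0,0,0,0.8,1, 0,0,0,0,0,0.8,1, 0,0,0,0,0,0,1]'; python3 -c "
from h import *;print(robot.get_state()['wrist_torque'])"
```

```text
time_s: 9.18
ee_pos: [469.9, -74.0, 51.4]
tcp_rot: [0.84, 0.543, -0.0, -0.0]
contact_force: [-4.4, 0.6, -4.0]
gripper_width: 37.8
[0.09275602 1.11877678 0.06563443]
```

```bash
python3 m.py
```

```text
wrist pointer_tip 0.82 [25.3 16.6] r 30.2 deg 33.2
wrist band_mid 0.67 [35.2  9.3] r 36.4 deg 14.8
side pointer_tip 0.75 [29.8 13.4] r 32.6 deg 24.2
side band_mid 0.64 [26.3  6.9] r 27.2 deg 14.8
toolx deg 65.71849693924652 [-4.42382065  0.62210115 -3.9855278 ] [0.09275602 1.11877678 0.06563443] [469.87182762 -73.96568612  51.44127072] 37.83287415264337
```

```bash
python3 -m handwheel '[0,0,-0.1,0,0,0,1, 0,0,-0.1,0,0,0,1, 0,0,0,0,0,0,1]'; python3 -c "
from h import *;print(robot.get_state()['wrist_torque'])"
```

```text
time_s: 9.73
ee_pos: [469.9, -74.1, 53.7]
tcp_rot: [0.84, 0.543, -0.0, -0.0]
contact_force: [-4.4, 0.2, -3.8]
gripper_width: 38.2
[1.50979220e-01 1.30319929e+00 6.75581968e-04]
```

The pull stays near 3.8 N while the knob rises 2 mm, so the pin appears to be in a slot. I'll draw it on.

```bash
python3 -m handwheel '[0,0,-0.1,0,0,0,1, 0,0,-0.1,0,0,0,1, 0,0,-0.1,0,0,0,1, 0,0,0,0,0,0,1]'; python3 -m handwheel '[0,0,-0.1,0,0,0,1, 0,0,-0.1,0,0,0,1, 0,0,0,0,0,0,1]'
```

```text
time_s: 10.07
ee_pos: [470.1, -74.0, 56.7]
tcp_rot: [0.84, 0.543, 0.0, 0.0]
contact_force: [-4.6, 0.2, -5.3]
gripper_width: 38.0
time_s: 10.32
ee_pos: [470.0, -74.0, 58.7]
tcp_rot: [0.84, 0.543, 0.0, 0.0]
contact_force: [-4.1, 1.5, -6.0]
gripper_width: 37.8
```

```bash
python3 -m handwheel '[0,0,-0.1,0,0,0,1, 0,0,-0.1,0,0,0,1, 0,0,0,0,0,0,1]' 30; python3 -m handwheel '[0,0,-0.1,0,0,0,1, 0,0,-0.1,0,0,0,1, 0,0,0,0,0,0,1]'
```

```text
time_s: 10.57
ee_pos: [470.0, -74.0, 60.6]
tcp_rot: [0.84, 0.543, -0.0, 0.0]
contact_force: [-3.8, -0.0, -4.9]
gripper_width: 37.6
time_s: 10.82
ee_pos: [470.0, -74.0, 62.6]
tcp_rot: [0.84, 0.543, -0.0, 0.0]
contact_force: [-3.8, 0.2, -7.7]
gripper_width: 38.1
```

```bash
python3 m.py; python3 -c "
import cv2,glob
f=sorted(glob.glob('pics/m*.png'),key=lambda s:int(s[6:-4]))[-1]
from h import *
cv2.imwrite('pics/c4.png',np.hstack([cv2.resize(cv2.imread(f)[130:330,240:400],(400,500)),cv2.resize(cam('side')[0][130:200,320:384],(400,500))]))"
```

```text
wrist pointer_tip 0.61 [25.  12.6] r 28.0 deg 26.8
wrist band_mid 0.68 [33.7  9. ] r 34.8 deg 15.0
side pointer_tip 0.94 [ 36.8 -10.7] r 38.3 deg -16.2
side band_mid 0.7 [30.  10.5] r 31.8 deg 19.4
toolx deg 65.80178719717452 [-3.76131504  0.2242611  -7.69652708] [ 0.00421142  1.03426949 -0.08687008] [469.96147279 -74.01364418  62.57442545] 38.072136339972566
```

View pics/c4.png

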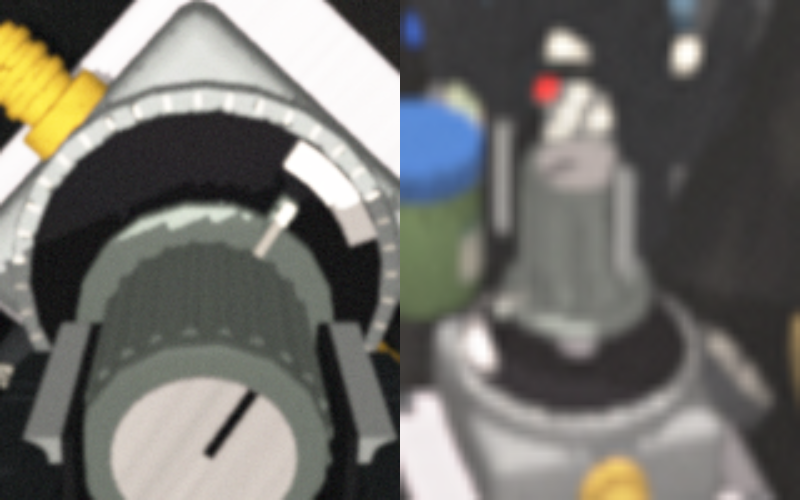

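The picture shows the knob raised and the pointer over the counter-clockwise half of the band. The tool lift of 16 mm equals 11 mm travel plus 5 mm of spring at 7.7 N, so it is at the stop. I'll pull a little more to confirm, relax, release and rise.

```bash
python3 -m handwheel '[0,0,-0.1,0,0,0,1, 0,0,0,0,0,0,1, 0,0,0,0,0,0,1]'; python3 -m handwheel '[0,0,0.1,0,0,0,1, 0,0,0.1,0,0,0,1, 0,0,0.1,0,0,0,1, 0,0,0,0,0,0,1, 0,0,0,0,0,0,0, 0,0,0,0,0,0,0, 0,0,0,0,0,0,0, 0,0,0,0,0,0,0, 0,0,0,0,0,0,0, 0,0,0,0,0,0,0, 0,0,-1,0,0,0,0, 0,0,-2,0,0,0,0, 0,0,-3,0,0,0,0, 0,0,-3,0,0,0,0, 0,0,-3,0,0,0,0, 0,0,0,0,0,0,0, 0,0,0,0,0,0,0]'
sed -i 's/for t in("pointer_tip","band_mid")/for t in("knob_top","pointer_tip","band_mid")/; s/o,55)/o,dict(knob_top=108.5,pointer_tip=66,band_mid=55)[t])/' m.py; python3 m.py
python3 -c "
from h import *
cv2.imwrite('pics/c5.png',np.hstack([cv2.resize(cam('wrist')[0][100:300,240:400],(400,500)),cv2.resize(cam('side')[0][130:200,320:384],(400,500))]))"
```

```text
time_s: 11.42
ee_pos: [469.9, -74.0, 63.5]
tcp_rot: [0.84, 0.543, -0.0, -0.0]
contact_force: [-4.2, -1.3, -9.8]
gripper_width: 37.7
time_s: 12.83
ee_pos: [470.9, -74.1, 182.6]
tcp_rot: [0.84, 0.543, 0.001, 0.001]
contact_force: [-0.2, 0.2, -0.4]
gripper_width: 85.5
wrist knob_top 0.67 [2.2 2. ] r 3.0 deg 42.0
wrist pointer_tip 0.65 [27.  16.9] r 31.8 deg 32.1
side knob_top 0.94 [1.9 9.6] r 9.7 deg 78.7
side pointer_tip 0.82 [29.  21.8] r 36.3 deg 37.0
side band_mid 0.9 [33.8 11. ] r 35.6 deg 18.0
toolx deg 65.79925981204552 [-0.24049208  0.24497295 -0.35438686] [-0.02020332  0.02009478 -0.0355568 ] [470.85113237 -74.08289368 182.60841944] 85.5472888527086
```

View pics/c5.png

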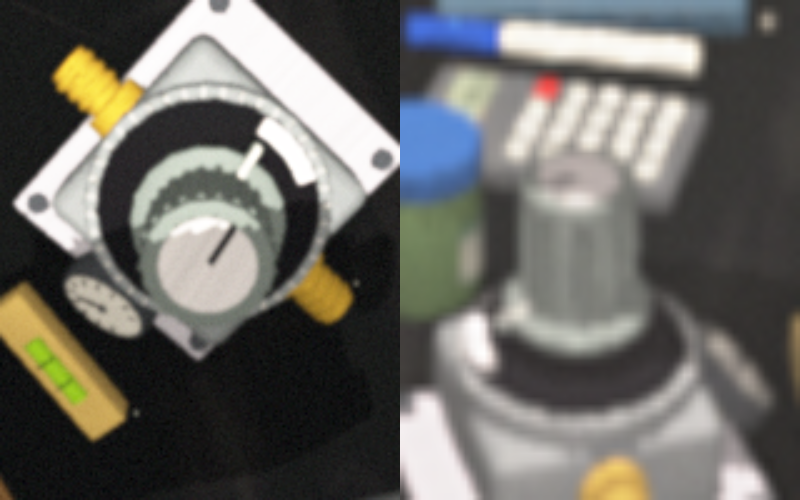

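```bash
python3 - <<'E'
from h import *
im,K,Rc,o=cam("side")
for t in("knob_top","knob_grip","pointer_tip"):
    print(t,[np.round(np.array(q["centre"])*[640,400],1) for q in robot.spot_point("side",t)[:1]])
for z in(97.5,108.5,80,91): print(z,px([470.5,-73.7,z],K,Rc,o))
a=cv2.imread("pics/side0.png")[130:200,320:384].astype(float); b=im[130:200,320:384].astype(float)
g=lambda i:cv2.cvtColor(i.astype(np.uint8),cv2.COLOR_BGR2GRAY)
r=cv2.matchTemplate(g(im)[140:200,320:384],g(a)[24:52,14:44],cv2.TM_CCOEFF_NORMED); m=cv2.minMaxLoc(r); print(m[1],"shift",m[3][0]-14,m[3][1]+10-24)
print(robot.get_state()["contact_force"])
E
```

```text
knob_top [array([349.3, 155.6])]
knob_grip [array([348.6, 163.3])]
pointer_tip [array([312. , 227.8])]
97.5 [347.9648086  158.84480748]
108.5 [348.0250792  154.33087651]
80 [347.87057764 165.90218018]
91 [347.92957394 161.48368736]
0.7862892746925354 shift 0 -3
[-0.41373539  1.02052646 -0.70154   ]
```

```bash
python3 - <<'E'
from h import *
g=lambda i:cv2.GaussianBlur(cv2.cvtColor(i,cv2.COLOR_BGR2GRAY),(0,0),0.8).astype(np.float32)
for n in("side","scene"):
    im,K,Rc,o=cam(n); a=g(cv2.imread(f"pics/{n}0.png")); b=g(im)
    u0=px([470.5,-73.7,97.5],K,Rc,o);u1=px([470.5,-73.7,108.5],K,Rc,o); ub=px([470.5,-73.7,57.5],K,Rc,o)
    x0,x1,y0,y1=int(u0[0]-9),int(u0[0]+10),int(u0[1]-5),int(ub[1]+2)
    W=np.float32([[1,0,x0],[0,1,y0-4]])
    c,W=cv2.findTransformECC(a[y0:y1,x0:x1],b,W,cv2.MOTION_TRANSLATION,(3,200,1e-5),None,3)
    print(n,c,"shift",W[:,2]-[x0,y0],"expected for 11mm",u1-u0)
E
```

```text
side 0.8462632008561201 shift [-1.0864563  -2.26748657] expected for 11mm [ 0.06027059 -4.51393097]
scene 0.9011599741403323 shift [-0.59176636 -3.67089844] expected for 11mm [ 0.48056295 -4.2189416 ]
```

The correlations are ambiguous because the pointer has turned between the pictures, so I'll compare before and after by eye.

```bash
python3 - <<'E'
from h import *
t=[]
for n,c in(("side",(347,172)),("scene",(381,166))):
    for im in(cv2.imread(f"pics/{n}0.png"),cam(n)[0]):
        k=cv2.resize(im[c[1]-30:c[1]+30,c[0]-20:c[0]+20],(200,300),interpolation=cv2.INTER_CUBIC)
        for r in range(0,300,25): cv2.line(k,(0,r),(12,r),(0,255,255),1)
        t.append(k)
cv2.imwrite("pics/c6.png",cv2.resize(np.hstack(t),(800,300)))
E
```

```text
(no output)
```

View pics/c6.png

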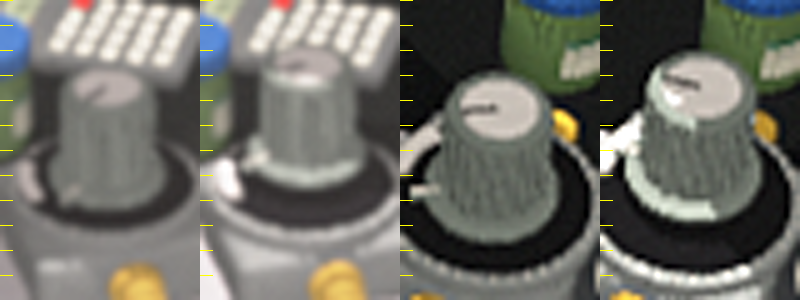

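Both views show the knob about 22 crop pixels (4.4 px) higher than at the start, against 4.2–4.5 px expected for 11 mm. It is fully out, so I'm handing in.

```bash
python3 -c "
from workcell import robot
s=robot.get_state();print(s['time_s'],s['contact_force']);print(robot.close_job())"
```

```text
13.7333 [-0.7570844   0.44740481 -0.35307518]
the job is handed in; nothing more can be done
None
```

The knob is fully out and was still out after I let go. Its pointer stands over the band's counter-clockwise half. I handed the job in at 13.7 s; no verdict was reported.

**What I did:** I gripped the knob and turned it about 17° clockwise without pulling. I then pulled at about 6 N while turning 7° more, until the pull dropped to about 4 N and the pin was in a slot. I drew the knob up to its firm stop, where the pull peaked at 9.8 N. Then I eased off, opened the fingers and rose clear.

**Last checks:**
- **Height:** in the side and scene pictures the knob had risen about 4.4 px, where 4.2–4.5 px means the full 11 mm.
- **Pointer:** it is about 13–19° from the band's middle by the two cameras, about 15° by the turn I commanded. The limit is about 22°.
- **Robot:** clear of everything, with no contact force. I saw no bystander moved in the pictures but did not measure their positions afterwards.

**What failed or disagreed:**
- **First grasp:** it closed above the knob and pressed on its top with about 6 N. The real fingertips sit about 37 mm behind where the tool frame puts them. I corrected for that from the pictures and gripped 30 mm lower by the tool reading.
- **Network readings:** some were off, such as a wrong side-view pointer position. An automatic picture comparison of the lift also gave lower figures (2.3 px side, 3.7 px scene), so I relied on the direct comparison above.

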